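Tip the check weight into the tray's corner and set it on the scale

TASK

The brass check weight lies under the clear cover of the small white tipping tray. Press the tray's thumb plate down so that the weight slides out into the V-shaped corner at the open end, let the tray come back level, then pick the weight out of the corner and set it down, not drop it, on the middle of the pan of the empty bench scale beside the tray.

Things in the scene. Friction and masses are not known exactly. Their poses are not given: they have to be found in the camera images.
- tray (a joint): Tilt of the small white tipping tray in rad: 0 = level at rest, 0.45 = fully tipped, open end down (a stop). A light spring levels it again; holding it fully tipped takes 4 to 5 N at the thumb plate. It turns about an axle at floor height in a fixed stand. The weight slides once tilt passes about 0.25; fully tipped, it is in the corner within 1 s and stays there as the tray levels.
- pocket (a point): Where the weight's underside centre lies in the V corner, on the tray floor (75 mm above the table when level). x: along the tray to its covered end (roughly away from the robot), y: left, along the axle (40 mm off at +x), z up. Floor here: a tongue 24 mm wide, 3 mm thick; fingers can pass down on both sides. Clear cover 17 mm high from x = 36 mm on; V walls 14 mm high, 15 to 26 mm off at -x.
- thumb (a point): Centre of the top of the tray's thumb plate, to be pressed down: a ridged black rubber pad 32 mm long (x) and 38 mm wide (y), just outside the V corner, 44 mm from pocket at -x, 3 mm above the tray floor; same axes; moves with the tray. Pressed straight down from here, the tray meets its stop after about 40 mm, still clear of the table.
- weight_center (a point): Centre (half-way up) of the check weight: a plain flat brass disc 40 mm across, 7 mm thick, about 70 g. It starts lying on the tray floor under the clear cover, where it cannot be grasped.
- pan (a point): Centre of the top of the scale's round steel pan (122 mm across, 85 mm above the table, rigid). The white bench scale with an empty pan (245 mm in x, 192 mm in y) is fixed to the table; x runs from the display to the pan (roughly away from the robot), y left, z up. The pan is its highest part.

How it is judged:
On the way, in this order (a step that is already met when the one before it is completed fails the run):
1. the tray is tipped and the weight lies in the V-shaped corner, within 10 mm of its seat (value of joint tray above 0.25 rad and distance between weight_center and pocket below 0.0106 m), for 0.1 s.
2. the tray is level again with the weight still within 10 mm of its seat in the corner (value of joint tray below 0.06 rad and distance between weight_center and pocket below 0.0106 m), for 0.1 s.
At the end, for the whole second after the job is handed in: The weight lies flat and at rest on the scale's pan, released, its centre within 25 mm of the pan's centre, and the tray is level again (tilt under 0.06 rad) (horizontal distance between weight_center and pan below 0.025 m and z of weight_center in the frame of pan between 0 and 0.007 m and angle between weight_center's own z axis and vertical below 0.1 rad and linear speed of weight below 0.02 m/s and value of joint tray below 0.06 rad); the robot touches nothing.
It fails at once if the weight is dropped: let go more than 20 mm above the pan (horizontal distance between weight_center and pan below 0.08 m and z of weight_center in the frame of pan above 0.0235 m and contact force between weight and the fingers below 0.1 N).
It also fails if it takes over 45 s, if anything falls off the work surface, if the arm or the gripper's body presses on something with over 40 N, if the wrist force passes 120 N, or if a joint passes its speed limit or range.

ROBOT

A 6-joint arm with a two-finger parallel gripper is mounted at the origin on the work surface; the furniture and walls round the work are solid. World frame = base frame: x ahead of the robot, y to its left, z up, the work surface at z = 0. Lengths are in m, angles in rad, forces in N, time in s.
With the tool pointing down it reaches from about 0.375 to 0.825 m from the base axis. Payload 5.5 kg.
Tool frame: the origin (TCP) lies at the very end of the fingers, on their centre line; the grasp point (between the pads) lies 19 mm behind it; y points along the fingers, x is the direction in which the jaws open and shut, and the axes are right-handed (so a half turn about y gives the same grasp; the last joint's range is limited). The gripper opens to 85 mm and grips with 20 to 120 N. Pads are 22 mm wide; open, the fingers measure 114 mm over their backs; the gripper's body (76 mm by 85 mm) begins 54 mm behind the grasp point. The pads swing forward as they close: fully open they stand 13 mm farther back than shut.
Start: joints at [0, 0.314, -0.047, 1.21, 0, 1.571], TCP at [0.6, -0, 0.231] pointing down, gripper open.
Joint ranges: [-2.67, 2.67], [-0.69, 1.73], [-1.03, 1.25], [-2.08, 2.16], [-1.42, 1.45], [-3.14, 3.14]. Speed limits (rad/s): [2.39, 2.39, 3.01, 3.14, 3.14, 3.14].

INTERFACE

Orientations are given as [roll, pitch, yaw] about the fixed x, y, z axes, in that order (R = Rz(yaw) Ry(pitch) Rx(roll)).
In Python, from rig import read_state, capture, sign_off gives the robot as it stands. The module is installed in compiled form; this text tells all that it offers.
- The arm moves only by the tool step_arm, never from a script. Its arguments are lists of equal length, an entry for each row: "xyz": the shift along the tool's x, y, z in mm, a list of three; "spin": the turn about the tool's y in rad; "claw": the opening, from 0 (shut) to 1 (fully open). A call has 1 to 20 rows; each row is the pose to reach, as a shift and turn from the pose commanded when the call began, along the tool's axes at that moment; what a row does not reach only later rows make up. A row lasts 1/12 s, in which the tool goes at most 41.7 mm and 7.16 degrees, less where a joint would pass 70% of its speed; a pose out of reach is approached as far as the arm can. A call with a gripper value outside its range is refused whole. The fingers move at their own pace and stop on an object; the grip force is fixed at half the most. Time passes only in rows, so rows that repeat a pose let the fingers close. It gives the time, the measured TCP pose, the force and the opening at its end, in the units of the state.
- read_state(): the state, without advancing time (a new reading comes with each control period).
- capture(name): name is "scene" or "side" or "wrist"; returns a dict with "frame" (420x560x3 uint8, red, green, blue), "vertical_fov" (degrees; the focal length in pixels is half the picture's height over the tangent of half this angle, whatever the lens; pixels are square), "cx", "cy" (the principal point, pixels), "dist" ([k1, k2, p1, p2, k3] as OpenCV has them; the pictures are not rectified), "pose" (4x4, takes a point from camera to world coordinates). Camera axes: x right, y up, looking along -z (the intrinsics and any distortion apply to the point x, -y, -z); pixel columns grow to the right and rows downward; lengths in m; the calibration is good to about 2 mm. A picture is of the moment at which its call begins. There is no depth.
- sign_off(): hands the job in, once; it reports no verdict.
The state is a dict: "time_s": time; "q": joint angles; "joint_velocities": joint speeds; "effort": joint torques, N m; "ee_pos": TCP position; "tcp_rot": TCP orientation; "wrist_force": force on the tool from outside, world axes, zero at the start; "ft_torque": the same for the moment, N m; "grip_width": opening from 0.0 (shut) to 1.0 (fully open).
Only numpy, scipy, OpenCV 4.12 (cv2) and the standard library are available. Lean on these libraries where they do the work, as an engineer would, in place of code of your own. Each camera call takes 0.05 s, during which the arm holds its last target.

## Working session

There is one attempt and no reset: what is moved stays moved. The work goes in short steps, Python scripts to look and compute and a tool call to move; the robot and the scene stay as the last step left them, time stands still between calls to the robot, and variables do not carry over. Pictures are saved under pics/ and viewed, and the job is handed in when it is done.

Besides the shell and the picture viewer there is one more tool, called after "Emit:" as a command line: name --pt "numbers of a row" for each row, then --argument value for the rest. step_arm: Moves the arm, as the interface text tells. Its arguments: {"type":"object","properties":{"xyz":{"type":"array"},"spin":{"type":"array"},"claw":{"type":"array"}},"required":["xyz","spin","claw"]}

```bash
mkdir -p pics; cat > h.py <<'E'
from rig import read_state, capture, sign_off
import cv2, numpy as np, pickle
def snap(name, tag):
    d=capture(name); pickle.dump(d,open(f'pics/{tag}.pkl','wb'))
    cv2.imwrite(f'pics/{tag}.png',d['frame'][:,:,::-1]); return d
def load(tag): return pickle.load(open(f'pics/{tag}.pkl','rb'))
def K(d):
    f=d['frame'].shape[0]/2/np.tan(np.radians(d['vertical_fov'])/2)
    return np.array([[f,0,d['cx']],[0,f,d['cy']],[0,0,1.]])
def ray(d,uv):
    p=cv2.undistortPoints(np.array([[uv]],float),K(d),np.array(d['dist'],float))[0,0]
    P=np.array(d['pose']); return P[:3,3],P[:3,:3]@np.array([p[0],-p[1],-1.])
def atz(d,uv,z):
    o,r=ray(d,uv); return o+r*(z-o[2])/r[2]
def tri(*obs):
    A=np.zeros((3,3));b=np.zeros(3);L=[]
    for d,uv in obs:
        o,r=ray(d,uv); r=r/np.linalg.norm(r);M=np.eye(3)-np.outer(r,r);A+=M;b+=M@o;L.append((o,M))
    x=np.linalg.solve(A,b); return x,[np.linalg.norm(M@(x-o)) for o,M in L]
def proj(d,X):
    P=np.linalg.inv(np.array(d['pose'])); c=P[:3,:3]@np.array(X,float)+P[:3,3]
    return cv2.projectPoints(np.array([[c[0],-c[1],-c[2]]]),np.zeros(3),np.zeros(3),K(d),np.array(d['dist'],float))[0][0,0]
def crop(tag,u0,v0,w,h,s,out):
    im=cv2.imread(f'pics/{tag}.png')[v0:v0+h,u0:u0+w]
    cv2.imwrite(f'pics/{out}.png',cv2.resize(im,None,fx=s,fy=s,interpolation=cv2.INTER_CUBIC))
E
python3 - <<'E'
from h import *
for n in ('scene','side','wrist'): 
    d=snap(n,n+'0'); print(n,np.round(d['pose'],3).tolist(),d['vertical_fov'])
print(read_state())
E
```

```text
scene [[0.855, 0.343, -0.388, 0.2], [-0.518, 0.56, -0.647, -0.693], [-0.005, 0.754, 0.657, 0.663], [0.0, 0.0, 0.0, 1.0]] 45.873256187378914
side [[0.968, 0.095, -0.231, 0.338], [-0.25, 0.397, -0.883, -0.894], [0.007, 0.913, 0.408, 0.461], [0.0, 0.0, 0.0, 1.0]] 57.696763412622175
wrist [[1.0, -0.0, 0.001, 0.602], [0.0, 0.959, 0.285, 0.074], [-0.001, -0.285, 0.959, 0.374], [0.0, 0.0, 0.0, 1.0]] 60.2609887812397
{'time_s': 0.15, 'q': array([-1.20075489e-05,  3.14052703e-01, -4.78459517e-02,  1.21022150e+00,
        6.01409925e-07,  1.57079591e+00]), 'joint_velocities': array([-0.00110622, -0.0024161 ,  0.00317669, -0.00302529, -0.00177566,
        0.00013397]), 'effort': array([-1.47968080e-04, -5.40045226e+01,  3.40059292e+01,  1.33731824e-02,
        2.28346818e-05,  3.50972789e-05]), 'ee_pos': array([ 5.99547586e-01, -7.00009043e-06,  2.30640674e-01]), 'tcp_rot': array([-1.57079572e+00,  1.32382649e-03, -1.15884757e-05]), 'wrist_force': array([-0.1918099 , -0.02730987, -0.26309202]), 'ft_torque': array([ 0.04226996, -0.03711592,  0.00736847]), 'grip_width': 0.9997810690981744}
```

View pics/scene0.png

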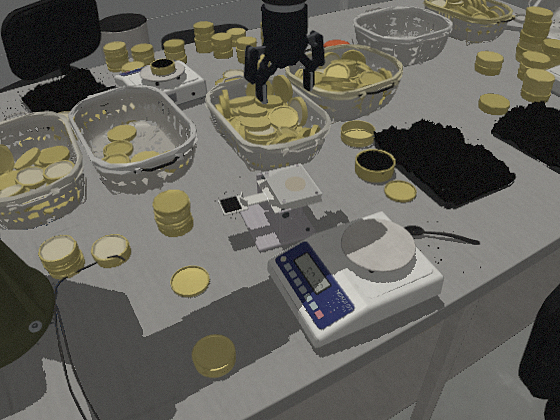

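View pics/side0.png

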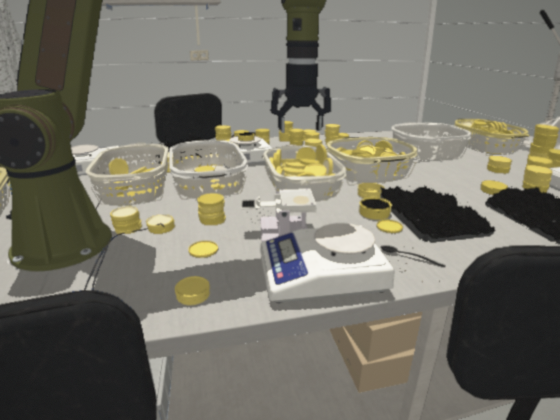

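View pics/wrist0.png

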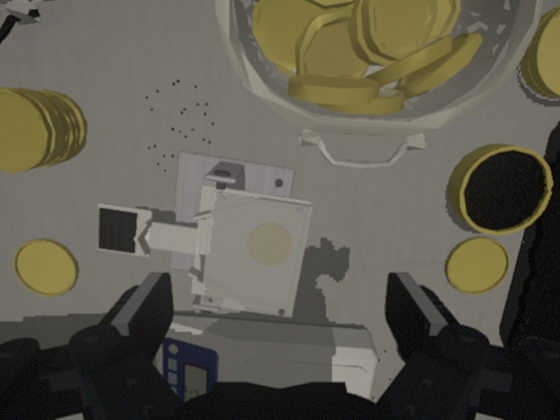

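The wrist view shows the tray clearly: thumb pad near (120,230), tongue (175,238), weight under the cover at (269,243). The scene and side views show the scale south of the tray. Next, enlarged crops.

```bash
python3 - <<'E'
from h import *
crop('wrist0',85,140,240,190,3.3,'c1'); crop('scene0',205,150,250,200,3.2,'c2'); crop('side0',230,170,180,140,4.4,'c3')
E
```

```text
(no output)
```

View pics/c1.png

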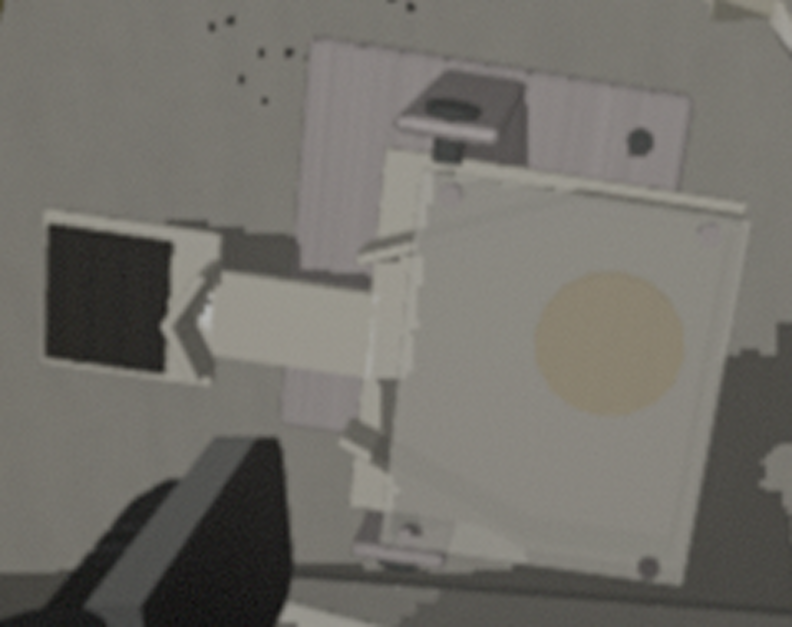

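View pics/c2.png

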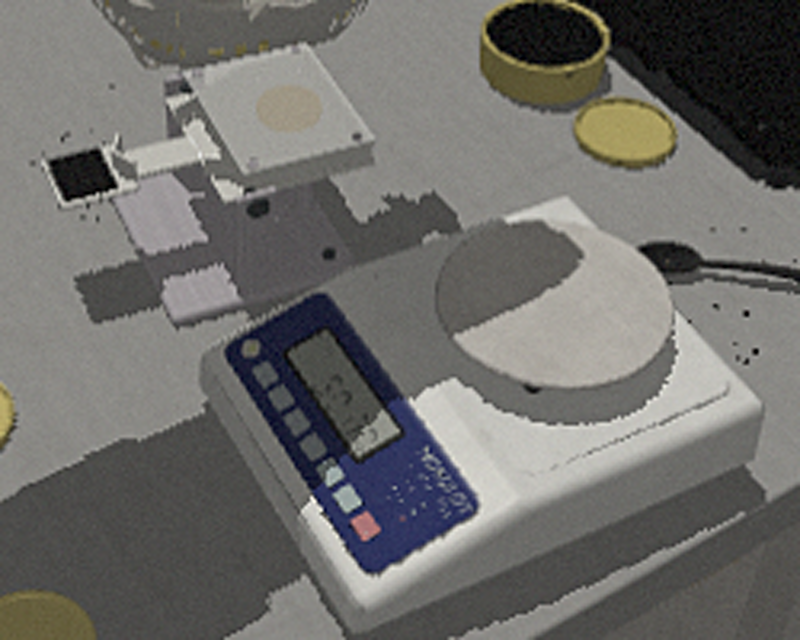

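View pics/c3.png

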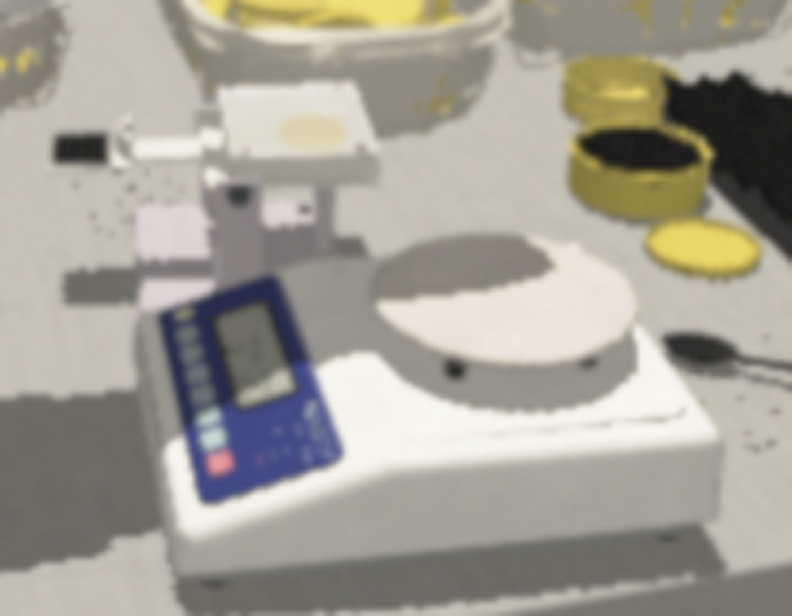

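Pixel readings from the crops: thumb pad c1 (107,298), c2 (83,176), c3 (81,148). Weight c1 (610,343), c2 (289,108), c3 (312,132). Pan c2 (556,304), c3 (504,298).

```bash
python3 - <<'E'
from h import *
w,s,d=load('wrist0'),load('scene0'),load('side0')
C1=lambda a:(85+a[0]/3.3,140+a[1]/3.3)
C2=lambda a:(205+a[0]/3.2,150+a[1]/3.2)
C3=lambda a:(230+a[0]/4.4,170+a[1]/4.4)
r=lambda x:np.round(np.array(x)*1000,1)
def show(n,*o):
    x,e=tri(*o);print(n,r(x),r(e));return x
t=show('thumb',(w,C1((107,298))),(s,C2((83,176))),(d,C3((81,148))))
c1=[(48,225),(170,240),(165,372),(45,355)];c2=[(45,160),(100,148),(120,192),(68,205)]
Pc=[show('c',(w,C1(a)),(s,C2(b))) for a,b in zip(c1,c2)]
pw=[atz(w,C1(a),0.078) for a in c1]; print('at.078',r(pw),r(np.mean(pw,0)))
show('weight',(w,C1((610,343))),(s,C2((289,108))),(d,C3((312,132))))
wz=atz(w,C1((610,343)),.082);print('w@82',r(wz))
# tongue / tray axis
tn=[atz(w,C1(a),.075) for a in [(215,270),(372,292),(212,355),(370,375)]];print('tongue',r(tn))
for a,b in ((0,1),(2,3)): v=tn[b]-tn[a];print(np.degrees(np.arctan2(v[1],v[0])))
cv=[atz(w,C1(a),.092) for a in [(430,160),(748,218),(684,583)]];print('cover',r(cv))
v=cv[1]-cv[2];print('cover y axis',np.degrees(np.arctan2(v[1],v[0]))-90)
v=pw[0]-pw[3]; v2=pw[1]-pw[0];print(np.degrees(np.arctan2(v[1],v[0]))-90,np.degrees(np.arctan2(v2[1],v2[0])))
p=show('pan',(s,C2((556,304))),(d,C3((504,298))))
for nm,dd,C in(('s',s,C2),('d',d,C3)):
  pts={'s':[(437,290),(675,310),(540,221),(590,388)],'d':[(372,290),(637,300),(500,234),(520,363)]}[nm]
  from scipy.optimize import least_squares
  X=np.array([atz(dd,C(a),.085) for a in pts]); f=least_squares(lambda q:np.hypot(*(X[:,:2]-q).T)-.061,p[:2]);print('pan circ',nm,r(f.x),r(f.fun))
E
```

```text
thumb [460.6 -33.1  74.8] [0.8 1.  0.5]
c [447.7 -11.8  76.5] [0.3 0.3]
c [479.6 -16.7  75.5] [0.9 0.9]
c [472.9 -55.2  72.7] [1. 1.]
c [441.9 -50.2  73.5] [1.6 1.6]
at.078 [[448.7 -11.5  78. ]
 [479.8 -15.6  78. ]
 [474.3 -52.5  78. ]
 [442.8 -47.7  78. ]] [461.4 -31.8  78. ]
weight [593.4 -44.5  76.8] [0.2 0.3 0.5]
w@82 [593.7 -42.5  82. ]
tongue [[489.5 -24.7  75. ]
 [530.6 -30.9  75. ]
 [486.3 -48.9  75. ]
 [528.5 -54.6  75. ]]
-8.479429376978828
-7.81454436656064
cover [[ 550.8    8.9   92. ]
 [ 628.1   -5.6   92. ]
 [ 613.5 -107.9   92. ]]
cover y axis -8.119412970729755
-9.279024221590646 -7.390306546258151
pan [ 621.5 -265.2   83. ] [0. 0.]
pan circ s [ 621.7 -264.5] [0.8 0.6 0.8 0.9]
pan circ d [ 621.6 -264.7] [0.2 0.1 0.4 0.4]
```

Emit:
step_arm --pt "-35 25 -8" --pt "-70 50 -16" --pt "-105 75 -24" --pt "-136 100 -32.5" --pt "-136 100 -32.5" --pt "-136 100 -32.5" --pt "-136 100 -32.5" --pt "-136 100 -32.5" --pt "-136 100 -32.5" --pt "-136 100 -32.5" --pt "-136 100 -32.5" --pt "-136 100 -32.5" --pt "-136 100 -32.5" --pt "-136 100 -32.5" --pt "-136 100 -32.5" --pt "-136 100 -32.5" --spin '[-0.11, -0.22, -0.33, -0.44, -0.55, -0.66, -0.77, -0.88, -0.99, -1.1, -1.21, -1.32, -1.43, -1.43, -1.43, -1.43]' --claw '[0, 0, 0, 0, 0, 0, 0, 0, 0, 0, 0, 0, 0, 0, 0, 0]'

```text
time_s: 1.48
ee_pos: [0.4639, -0.0325, 0.1312]
tcp_rot: [-1.571, 0.0, 1.427]
wrist_force: [0.4, -0.1, 0.2]
grip_width: -0.001
```

```bash
python3 - <<'E'
from h import *
print(read_state()['q'])
snap('wrist','w1');snap('side','d1');crop('d1',200,130,200,150,4,'c4')
E
```

```text
[-6.99214932e-02  1.30580507e-01 -5.17507732e-01  9.22914056e-01
 -1.83013180e-05  7.35642927e-02]
```

View pics/w1.png

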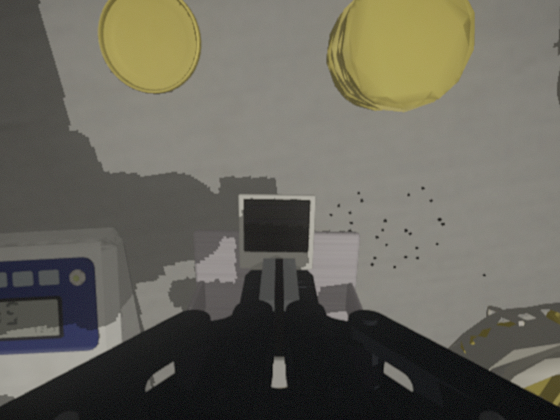

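View pics/c4.png

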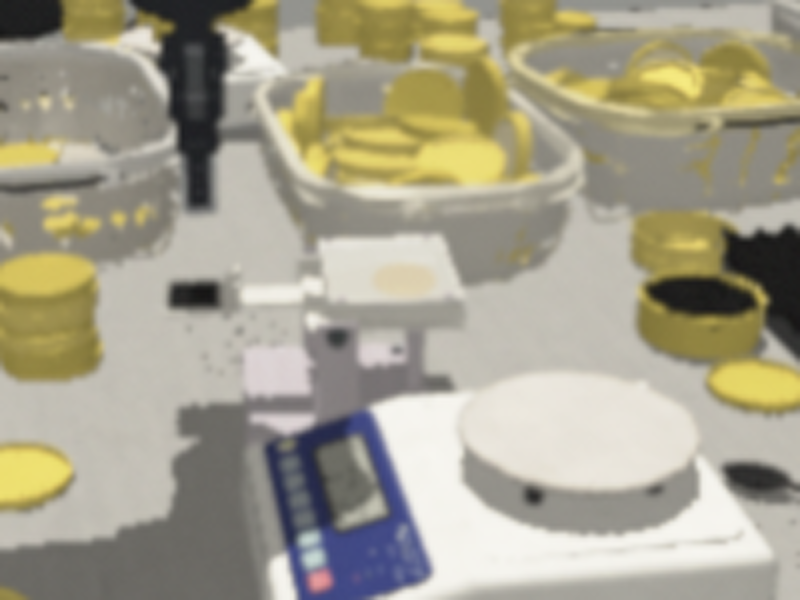

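Wrist view: pad at (243..310, 200..253), with the fingers above and beyond it, and the tray level. Going down to press now, checking force in stages.

```bash
python3 - <<'E'
from h import *
d=load('w1')
X=np.array([atz(d,u,.077) for u in [(243,200),(310,200),(309,254),(243,252)]]);print(np.round(X*1000,1),np.round(X.mean(0)*1000,1))
E
```

```text
[[443.  -48.2  77. ]
 [448.5 -10.7  77. ]
 [481.1 -15.2  77. ]
 [474.3 -53.6  77. ]] [461.7 -31.9  77. ]
```

Emit:
step_arm --pt "0 25 0" --pt "0 45 0" --pt "0 52 0" --pt "0 56 0" --pt "0 59 -1" --pt "0 62 -1" --pt "0 62 -1" --pt "0 62 -1" --spin '[0, 0, 0, 0, 0, 0, 0, 0]' --claw '[0, 0, 0, 0, 0, 0, 0, 0]'

```text
time_s: 2.25
ee_pos: [0.4652, -0.0326, 0.0702]
tcp_rot: [-1.571, -0.0, 1.43]
wrist_force: [-3.3, 0.5, 5.4]
grip_width: 0.0
```

Emit:
step_arm --pt "0 -2 3" --pt "0 0 5" --pt "0 3 5" --pt "0 6 5" --pt "0 9 5" --pt "0 12 5" --pt "0 12 5" --spin '[0, 0, 0, 0, 0, 0, 0]' --claw '[0, 0, 0, 0, 0, 0, 0]'

```text
time_s: 2.83
ee_pos: [0.4614, -0.032, 0.0583]
tcp_rot: [-1.574, -0.0, 1.43]
wrist_force: [0.4, -0.8, 5.2]
grip_width: 0.002
```

```bash
python3 - <<'E'
from h import *
snap('side','d2');crop('d2',200,130,200,150,4,'c5')
E
```

```text
(no output)
```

View pics/c5.png

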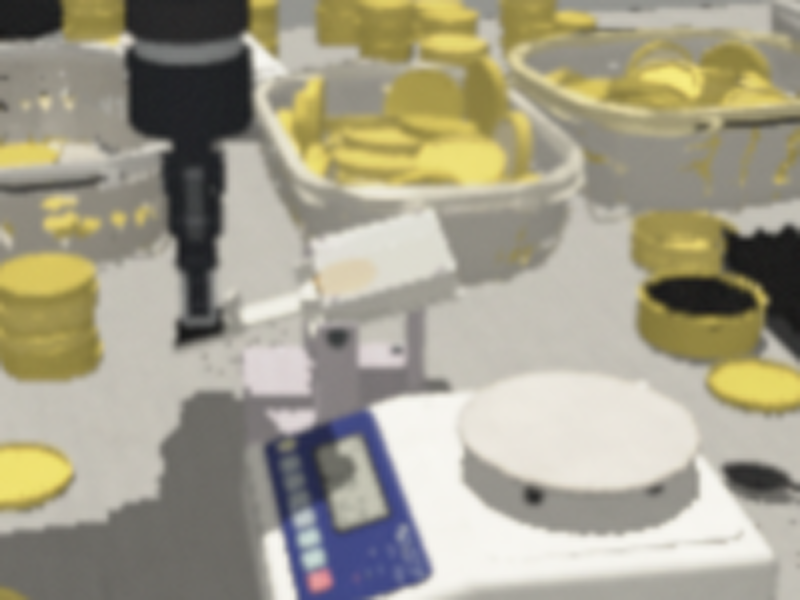

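The tray is tilting, and the weight is sliding and now at the cover's edge (345,275). The force is normal, so I keep pressing.

Emit:
step_arm --pt "0 3 0" --pt "0 6 0" --pt "0 9 0" --pt "0 12 0" --pt "0 14 0" --pt "0 14 0" --pt "0 14 0" --pt "0 14 0" --pt "0 14 0" --pt "0 14 0" --pt "0 14 0" --pt "0 14 0" --spin '[0, 0, 0, 0, 0, 0, 0, 0, 0, 0, 0, 0]' --claw '[0, 0, 0, 0, 0, 0, 0, 0, 0, 0, 0, 0]'

```text
time_s: 3.88
ee_pos: [0.4601, -0.0319, 0.0433]
tcp_rot: [-1.571, -0.0, 1.43]
wrist_force: [-0.6, 0.4, 4.1]
grip_width: 0.001
```

```bash
python3 - <<'E'
from h import *
snap('side','d3');crop('d3',200,130,200,150,4,'c6')
E
```

```text
(no output)
```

View pics/c6.png

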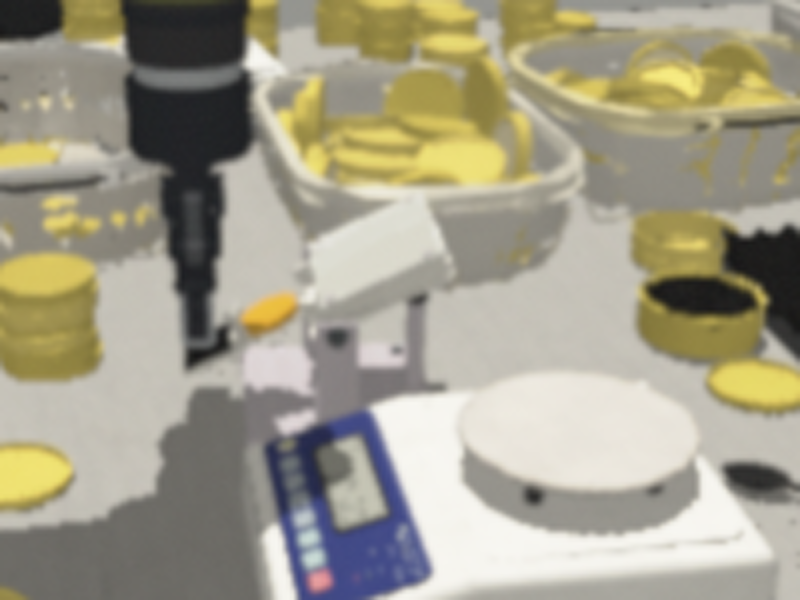

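The weight (270,312) is now in the corner against the V. Releasing gently.

Emit:
step_arm --pt "0 -3 0" --pt "0 -6 0" --pt "0 -9 0" --pt "0 -12 0" --pt "0 -15 0" --pt "0 -18 0" --pt "0 -21 0" --pt "0 -24 0" --pt "0 -27 0" --pt "0 -30 0" --pt "0 -33 0" --pt "0 -36 0" --pt "0 -39 0" --pt "0 -50 0" --pt "0 -70 0" --pt "0 -100 15" --pt "0 -130 40" --pt "0 -130 40" --pt "0 -130 40" --pt "0 -130 40" --spin '[0, 0, 0, 0, 0, 0, 0, 0, 0, 0, 0, 0, 0, 0, 0, 0, 0, 0, 0, 0]' --claw '[0, 0, 0, 0, 0, 0, 0, 0, 0, 0, 0, 0, 0, 0, 0, 0.3, 1, 1, 1, 1]'

```text
time_s: 5.6
ee_pos: [0.4208, -0.0264, 0.1732]
tcp_rot: [-1.572, 0.0, 1.43]
wrist_force: [-0.3, 0.0, -0.3]
grip_width: 0.71
```

```bash
python3 - <<'E'
from h import *
snap('wrist','w4');snap('scene','s4');snap('side','d4');crop('d4',230,160,120,90,6,'d4c');crop('s4',210,150,130,100,6,'s4c')
E
```

```text
(no output)
```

View pics/w4.png

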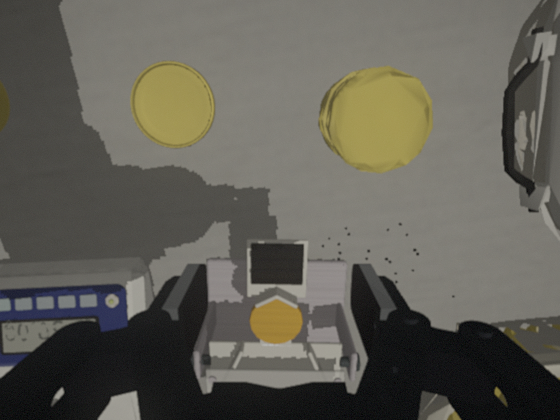

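View pics/d4c.png

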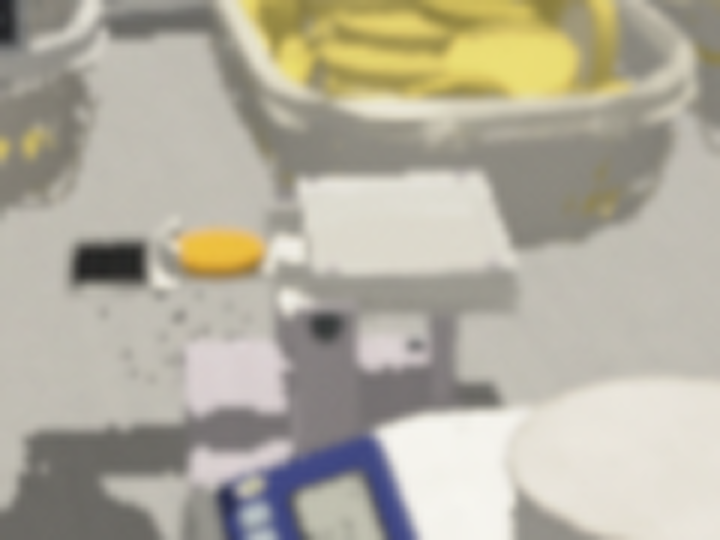

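View pics/s4c.png

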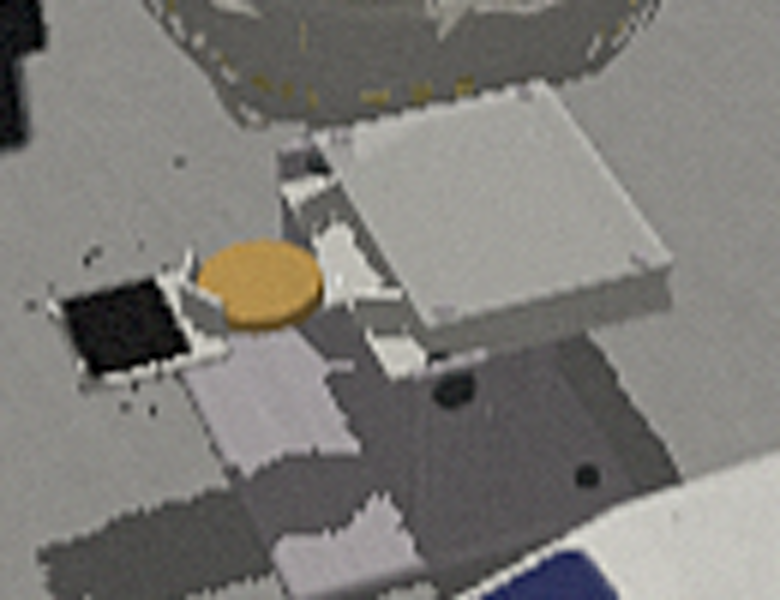

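Tray level, disc in the corner. Disc top centre: wrist (276,321), side crop (221,247), scene crop (260,279).

```bash
python3 - <<'E'
from h import *
w,s,d=load('w4'),load('s4'),load('d4'); r=lambda x:np.round(np.array(x)*1000,1)
a=(276,321);b=(210+260/6,150+279/6);c=(230+221/6,160+247/6)
x,e=tri((w,a),(s,b),(d,c));print(r(x),r(e)); x,e=tri((w,a),(s,b));print(r(x),r(e))
for dd,u in((w,a),(s,b),(d,c)):print(r(atz(dd,u,.082)))
E
```

```text
[505.9 -38.8  79.5] [0.3 0.6 0.4]
[505.8 -38.8  79.4] [0.4 0.4]
[504.6 -38.6  82. ]
[503.9 -42.1  82. ]
[505.2 -43.8  82. ]
```

```bash
python3 - <<'E'
from h import *
crop('w4',190,220,190,180,4,'w4c')
E
```

```text
(no output)
```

View pics/w4c.png

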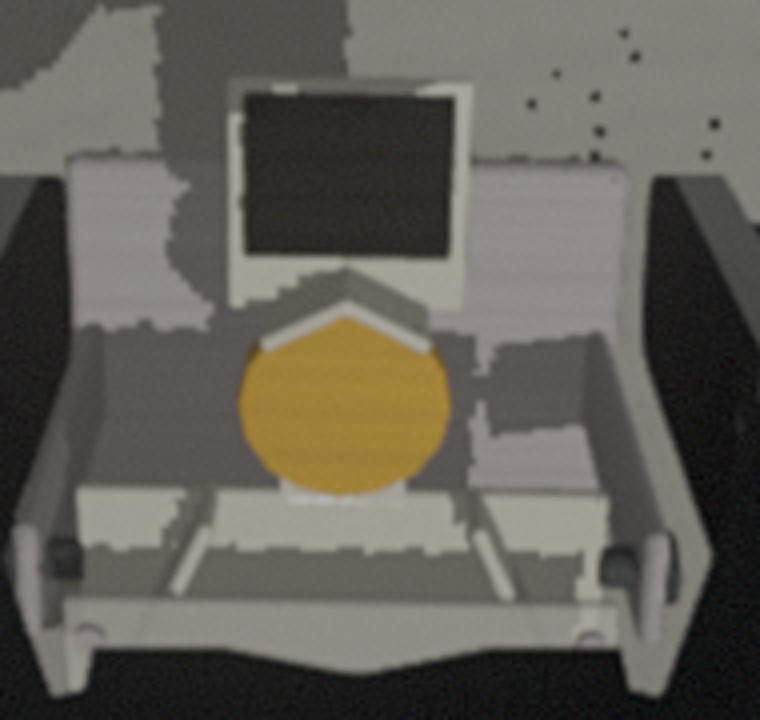

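Emit:
step_arm --pt "0 0 -30" --pt "0 0 -60" --pt "-0.5 20 -85.5" --pt "-0.5 45 -85.5" --pt "-0.5 60 -85.5" --pt "-0.5 60 -85.5" --pt "-0.5 60 -85.5" --pt "-0.5 60 -85.5" --spin '[0, 0, 0, 0, 0, 0, 0, 0]' --claw '[0.8, 0.8, 0.8, 0.8, 0.8, 0.8, 0.8, 0.8]'

```text
time_s: 6.42
ee_pos: [0.5052, -0.0388, 0.1135]
tcp_rot: [-1.57, 0.0, 1.43]
wrist_force: [-0.7, 0.9, -0.3]
grip_width: 0.801
```

```bash
python3 - <<'E'
from h import *
snap('wrist','w5');snap('scene','s5');crop('s5',200,90,140,120,5,'s5c')
E
```

```text
(no output)
```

View pics/w5.png

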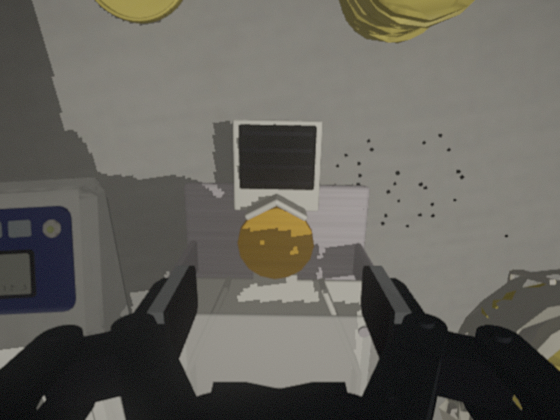

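View pics/s5c.png

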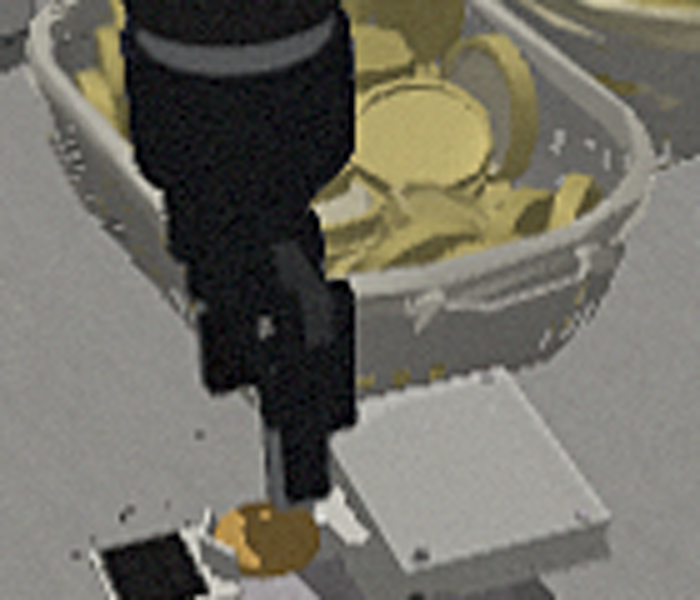

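```bash
python3 - <<'E'
from h import *
w=load('w5');s=load('s4')
x,e=tri((w,(276,242.5)),(load('w4'),(276,321)),(s,(210+260/6,150+279/6)));print(x*1000,np.array(e)*1000,atz(w,(276,242.5),.081)*1000)
E
```

```text
[505.41381822 -38.73319434  79.28740641] [0.74300736 0.78974284 0.22330313] [503.98240261 -38.39776875  81.        ]
```

Emit:
step_arm --pt "0 15 0" --pt "0 30 0" --pt "0 42 0" --pt "0 52 0" --pt "0 58 0" --pt "0 58 0" --pt "0 58 0" --spin '[0, 0, 0, 0, 0, 0, 0]' --claw '[0.8, 0.8, 0.8, 0.8, 0.8, 0.8, 0.8]'

```text
time_s: 7.1
ee_pos: [0.5052, -0.0388, 0.0557]
tcp_rot: [-1.571, 0.0, 1.43]
wrist_force: [0.4, -0.4, 0.2]
grip_width: 0.796
```

```bash
python3 - <<'E'
from h import *
snap('wrist','w6');snap('side','d6');crop('d6',230,130,130,100,6,'d6c')
E
```

```text
(no output)
```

View pics/w6.png

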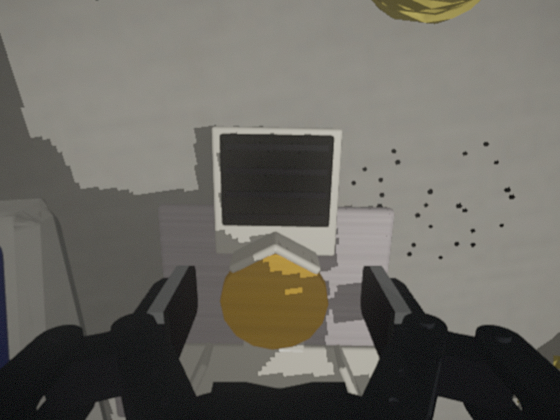

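View pics/d6c.png

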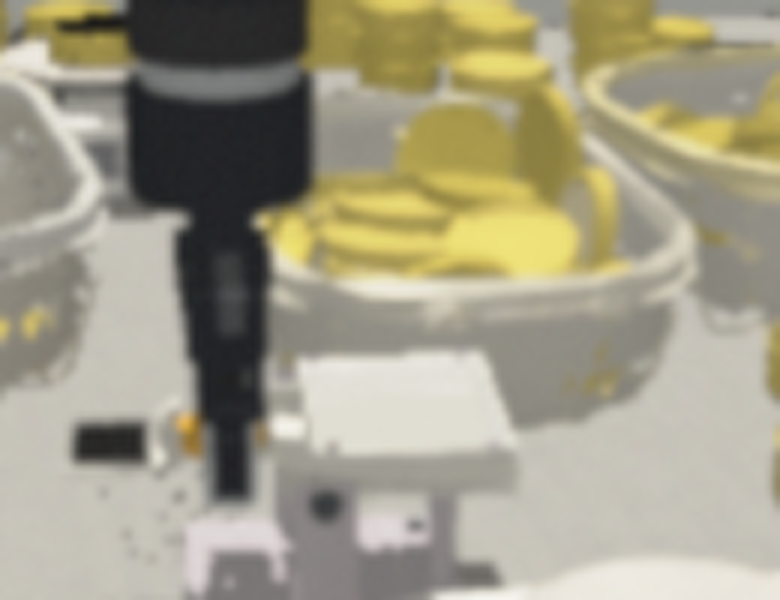

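Fingers straddle the disc, with the pads spanning its thickness. Closing.

Emit:
step_arm --pt "0 0 0" --pt "0 0 0" --pt "0 0 0" --pt "0 0 0" --pt "0 0 0" --pt "0 0 0" --pt "0 0 0" --pt "0 0 0" --pt "0 0 0" --pt "0 0 0" --spin '[0, 0, 0, 0, 0, 0, 0, 0, 0, 0]' --claw '[0.3, 0.3, 0.3, 0.3, 0.3, 0.3, 0.3, 0.3, 0.3, 0.3]'

```text
time_s: 8.03
ee_pos: [0.5057, -0.0389, 0.0561]
tcp_rot: [-1.572, -0.0, 1.43]
wrist_force: [-0.6, -0.5, 6.4]
grip_width: 0.436
```

```bash
python3 - <<'E'
from h import *
snap('wrist','w7');snap('side','d7');crop('d7',230,130,130,100,6,'d7c')
E
```

```text
(no output)
```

View pics/w7.png

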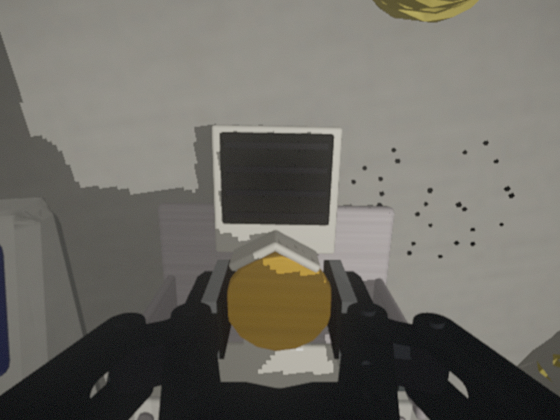

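View pics/d7c.png

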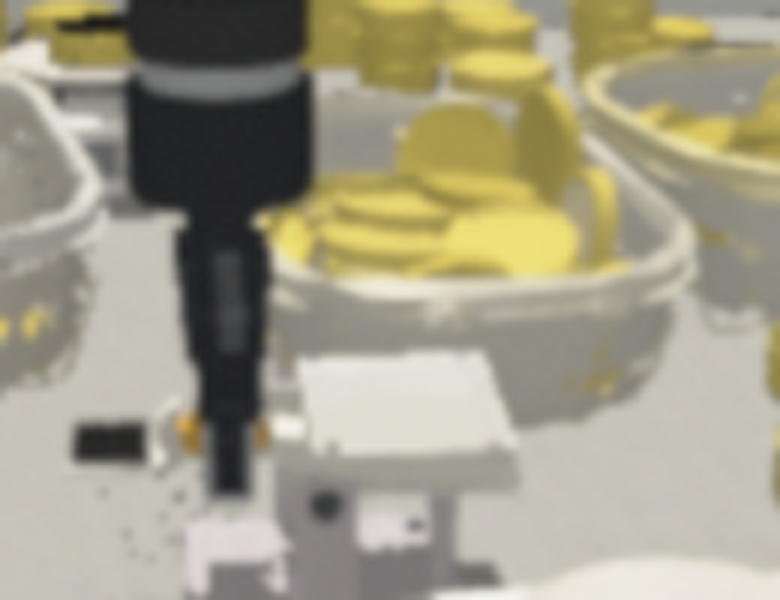

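Gripped: width 0.44, disc between the pads. But the tips reach well below the disc, which would hit the pan first. I'll estimate tip height, since a higher grip (tips just below the disc) would let me set it down properly.

```bash
python3 - <<'E'
from h import *
tx=np.array([np.cos(1.43),np.sin(1.43),0]); 
for tag,half,pos,px in (('d6',34,(505.2,-38.8,55.7),(231,500)),('d7',18.5,(505.7,-38.9,56.1),(231,496)),('d1',0,(463.9,-32.5,131.2),None)):
  d=load(tag)
  if px is None: uv=(200+200/4,130+211/4)
  else: uv=(230+px[0]/6,130+px[1]/6)
  for back in (0,12):
    c=np.array(pos)/1000-tx*(half+back)/1000
    o,r=ray(d,uv); t=np.dot(c-o,tx)/np.dot(r,tx); print(tag,back,np.round((o+t*r)*1000,1))
E
```

```text
d6 0 [503.1 -72.8  62.3]
d6 12 [500.7 -84.6  68. ]
d7 0 [506.2 -57.7  56.8]
d7 12 [503.8 -69.4  62.5]
d1 0 [466.4 -32.9 130.2]
d1 12 [464.7 -44.7 134.8]
```

Closed tips sit at z≈57–60, about 16 mm below the disc's underside (75). Regrasping 13 mm higher.

Emit:
step_arm --pt "0 0 0" --pt "0 0 0" --pt "0 0 0" --pt "0 -5 0" --pt "0 -10 0" --pt "0 -13 0" --pt "0 -13 0" --pt "0 -13 0" --pt "0 -13 0" --pt "0 -13 0" --pt "0 -13 0" --pt "0 -13 0" --pt "0 -13 0" --pt "0 -13 0" --pt "0 -13 0" --spin '[0, 0, 0, 0, 0, 0, 0, 0, 0, 0, 0, 0, 0, 0, 0]' --claw '[0.6, 0.6, 0.6, 0.6, 0.6, 0.6, 0.6, 0.3, 0.3, 0.3, 0.3, 0.3, 0.3, 0.3, 0.3]'

```text
time_s: 9.38
ee_pos: [0.5057, -0.0389, 0.0691]
tcp_rot: [-1.572, -0.0, 1.43]
wrist_force: [-0.7, -0.6, 6.1]
grip_width: 0.432
```

```bash
python3 - <<'E'
from h import *
snap('wrist','w8');snap('side','d8');crop('d8',230,130,130,100,6,'d8c')
E
```

```text
(no output)
```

View pics/w8.png

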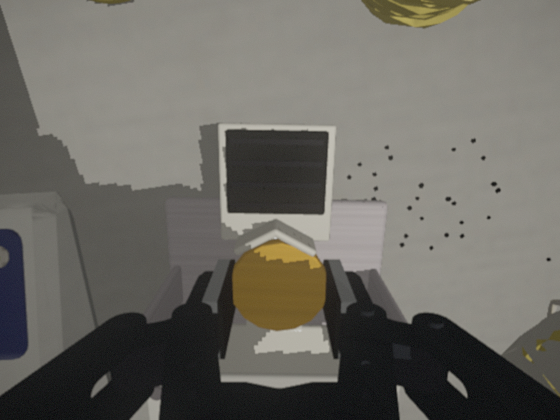

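View pics/d8c.png

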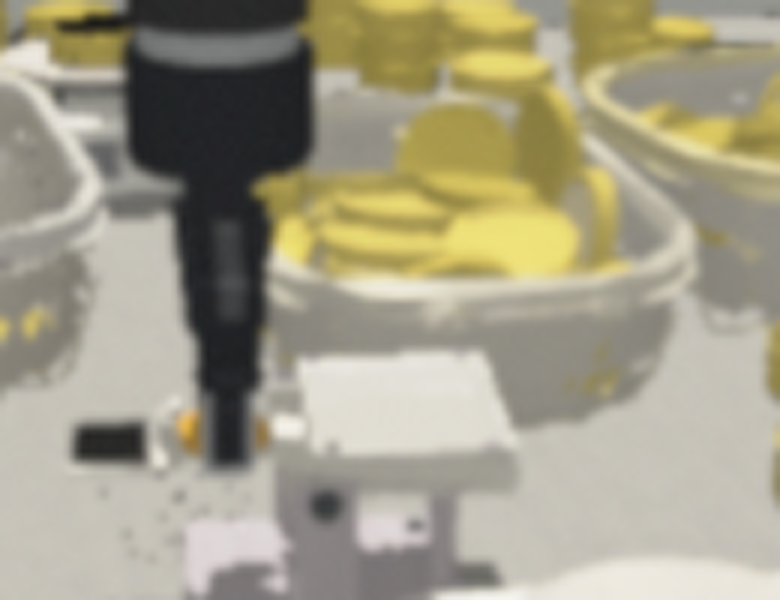

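The tip now ends just below the disc (467 vs disc lower edge about 450) and the disc is held. Lifting.

Emit:
step_arm --pt "0 -3 0" --pt "0 -8 0" --pt "0 -15 0" --pt "0 -25 0" --pt "0 -40 0" --pt "0 -55 0" --pt "0 -70 0" --pt "0 -70 0" --pt "0 -70 0" --spin '[0, 0, 0, 0, 0, 0, 0, 0, 0]' --claw '[0.3, 0.3, 0.3, 0.3, 0.3, 0.3, 0.3, 0.3, 0.3]'

```text
time_s: 10.23
ee_pos: [0.5057, -0.0388, 0.1393]
tcp_rot: [-1.573, -0.0, 1.43]
wrist_force: [-0.5, -0.5, -1.8]
grip_width: 0.435
```

```bash
python3 - <<'E'
from h import *
snap('wrist','w9');snap('side','d9');crop('d9',230,100,130,100,6,'d9c')
E
```

```text
(no output)
```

View pics/w9.png

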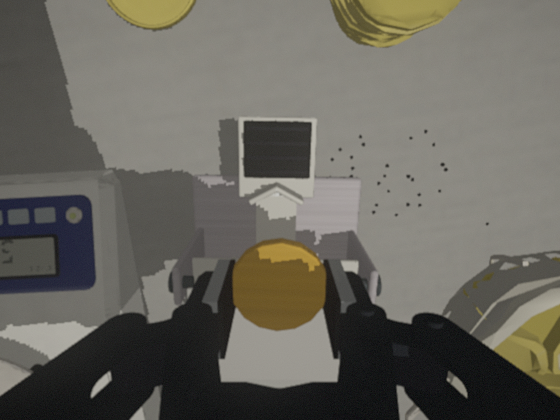

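View pics/d9c.png

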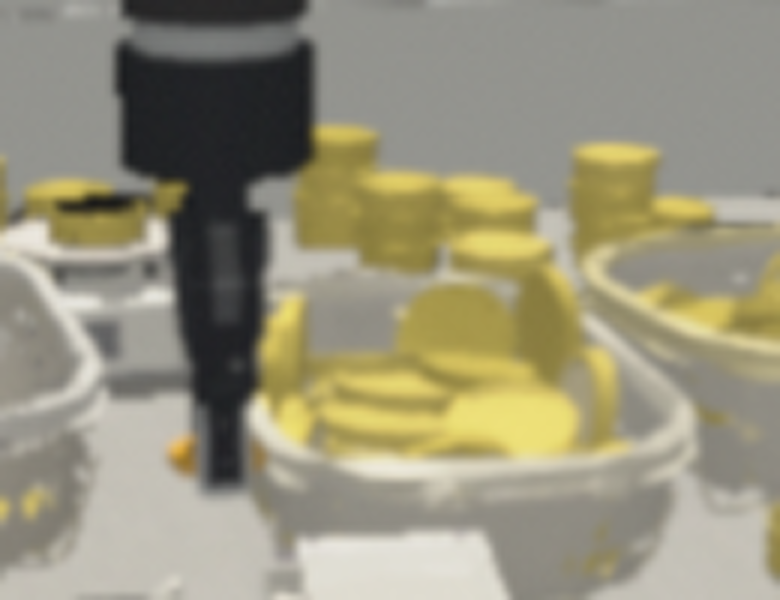

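Disc held level. Moving above the pan.

Emit:
step_arm --pt "-8 -2 -6" --pt "-26 -5 -18" --pt "-47 -5 -33" --pt "-68 -5 -48" --pt "-89 -5 -63" --pt "-110 -5 -78" --pt "-131 -5 -92" --pt "-152 -5 -107" --pt "-173 -5 -122" --pt "-190 -5 -134" --pt "-202 -5 -142" --pt "-207.5 -5 -146.5" --pt "-207.5 -5 -146.5" --pt "-207.5 -5 -146.5" --pt "-207.5 -5 -146.5" --spin '[0, 0, 0, 0, 0, 0, 0, 0, 0, 0, 0, 0, 0, 0, 0]' --claw '[0.3, 0.3, 0.3, 0.3, 0.3, 0.3, 0.3, 0.3, 0.3, 0.3, 0.3, 0.3, 0.3, 0.3, 0.3]'

```text
time_s: 11.58
ee_pos: [0.6203, -0.264, 0.1428]
tcp_rot: [-1.57, -0.001, 1.431]
wrist_force: [-0.7, -0.5, -0.6]
grip_width: 0.429
```

```bash
python3 - <<'E'
from h import *
snap('wrist','w10');snap('side','d10');crop('d10',260,120,160,130,5,'d10c');snap('scene','s10');crop('s10',280,130,170,140,4.5,'s10c')
E
```

View pics/w10.png

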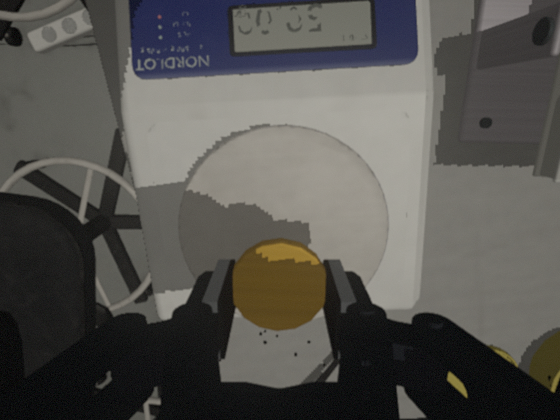

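View pics/d10c.png

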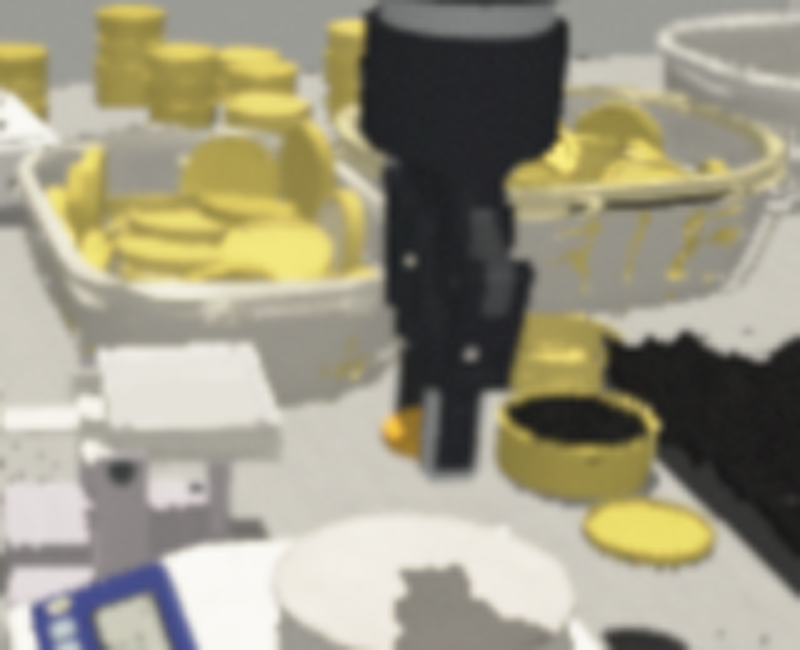

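View pics/s10c.png

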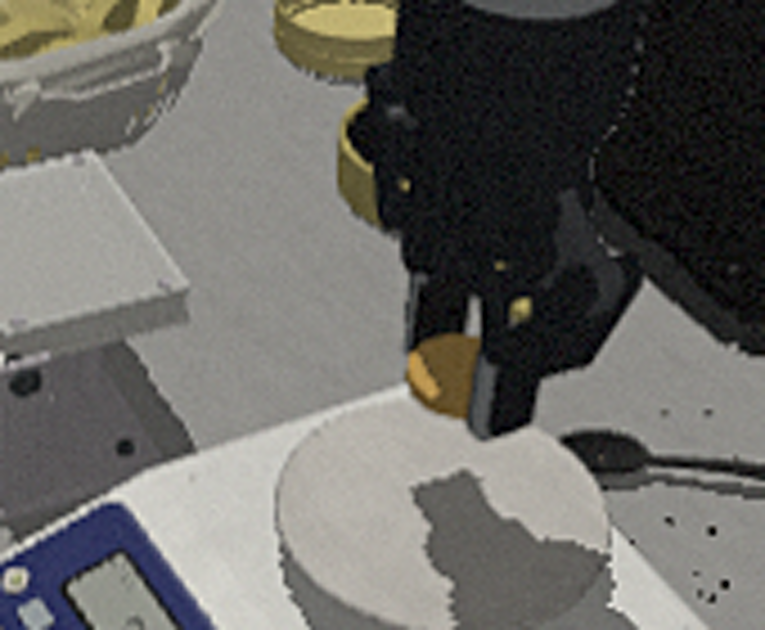

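```bash
python3 - <<'E'
from h import *
from scipy.optimize import least_squares
w=load('w10')
pts=[(179,222),(388,222),(283,125),(207,157),(360,157)]
for z in(.083,.085):
  X=np.array([atz(w,a,z) for a in pts])
  f=least_squares(lambda q:np.hypot(*(X[:,:2]-q).T)-.061,[.62,-.265]);print(z,f.x*1000,f.fun*1000)
x,e=tri((w,(280,285)),(load('s10'),(280+452/4.5,130+372/4.5)));print('disc',x*1000,np.array(e)*1000, read_state()['ee_pos'])
for z in (.148,.152,.156): print(atz(w,(280,284),z)*1000)
E
```

```text
0.083 [ 622.35646852 -259.73943607] [ 0.9568119   1.05717233 -0.16707882  0.0768091  -0.06710306]
0.085 [ 622.40304466 -259.77480298] [ 0.41263052  0.51150994 -0.00709385  0.01648643 -0.1248799 ]
disc [ 619.59477078 -261.48231498  153.23349322] [1.33443452 1.33443452] [ 0.62069469 -0.26393511  0.14347732]
[ 623.34659069 -262.18459516  148.        ]
[ 621.24716011 -261.90652383  152.        ]
[ 619.14772954 -261.62845251  156.        ]
```

Emit:
step_arm --pt "0 15 0" --pt "0 30 0" --pt "0 40 0" --pt "0 46 0" --pt "0 50 0" --pt "0 50 0" --pt "0 50 0" --pt "0 50 0" --spin '[0, 0, 0, 0, 0, 0, 0, 0]' --claw '[0.3, 0.3, 0.3, 0.3, 0.3, 0.3, 0.3, 0.3]'

```text
time_s: 12.4
ee_pos: [0.6214, -0.265, 0.0941]
tcp_rot: [-1.572, 0.0, 1.43]
wrist_force: [0.1, -0.5, -0.6]
grip_width: 0.434
```

```bash
python3 - <<'E'
from h import *
snap('side','d11');crop('d11',280,180,120,90,6.5,'d11c');snap('scene','s11');crop('s11',320,190,110,90,7,'s11c')
E
```

```text
(no output)
```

View pics/d11c.png

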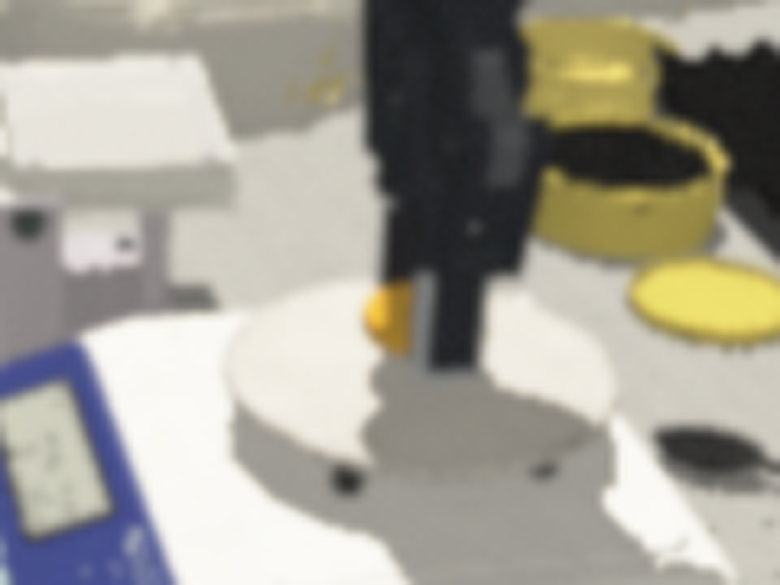

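View pics/s11c.png

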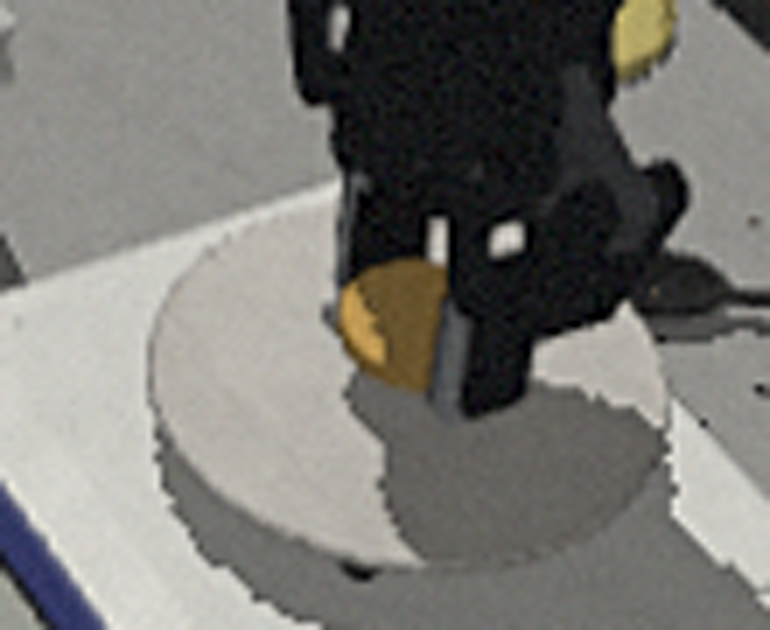

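Disc level just above the pan's middle, tips slightly lower. Lowering in small steps.

Emit:
step_arm --pt "0 2 0" --pt "0 4 0" --pt "0 6 0" --pt "0 8 0" --pt "0 9 0" --pt "0 9 0" --spin '[0, 0, 0, 0, 0, 0]' --claw '[0.3, 0.3, 0.3, 0.3, 0.3, 0.3]'

```text
time_s: 13.0
ee_pos: [0.6208, -0.2648, 0.0841]
tcp_rot: [-1.57, -0.0, 1.43]
wrist_force: [-0.2, 0.2, -1.0]
grip_width: 0.434
```

Emit:
step_arm --pt "0 0.5 0" --pt "0 1 0" --pt "0 1 0" --spin '[0, 0, 0]' --claw '[0.3, 0.3, 0.3]'

```text
time_s: 13.25
ee_pos: [0.621, -0.2648, 0.0839]
tcp_rot: [-1.571, 0.0, 1.43]
wrist_force: [-2.3, 0.1, 4.2]
grip_width: 0.43
```

Emit:
step_arm --pt "0 0.5 0" --pt "0 1 0" --pt "0 1 0" --spin '[0, 0, 0]' --claw '[0.3, 0.3, 0.3]'

```text
time_s: 13.5
ee_pos: [0.621, -0.2648, 0.0839]
tcp_rot: [-1.572, 0.0, 1.43]
wrist_force: [-4.6, 1.4, 10.0]
grip_width: 0.429
```

Tips touch the pan (10 N). I'll ease off 1.5 mm and open; the disc's underside is only a few mm above.

Emit:
step_arm --pt "0 -1 0" --pt "0 -1.5 0" --pt "0 -1.5 0" --pt "0 -1.5 0" --pt "0 -1.5 0" --pt "0 -1.5 0" --pt "0 -1.5 0" --pt "0 -1.5 0" --pt "0 -1.5 0" --spin '[0, 0, 0, 0, 0, 0, 0, 0, 0]' --claw '[0.3, 0.3, 0.46, 0.5, 0.55, 0.6, 0.65, 0.65, 0.65]'

```text
time_s: 14.25
ee_pos: [0.621, -0.2648, 0.0838]
tcp_rot: [-1.571, 0.0, 1.43]
wrist_force: [0.4, -0.2, 0.6]
grip_width: 0.654
```

```bash
python3 - <<'E'
from h import *
snap('wrist','w12');snap('scene','s12');crop('s12',320,190,110,90,7,'s12c')
E
```

```text
(no output)
```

View pics/w12.png

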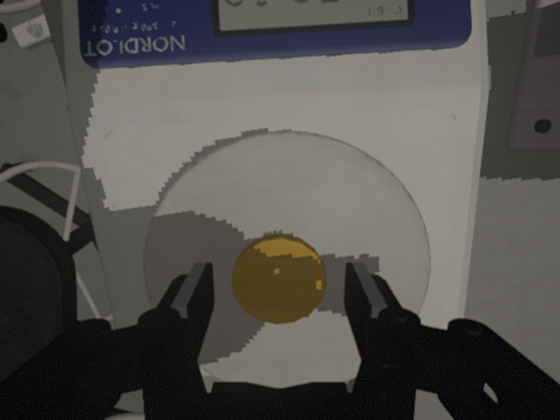

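View pics/s12c.png

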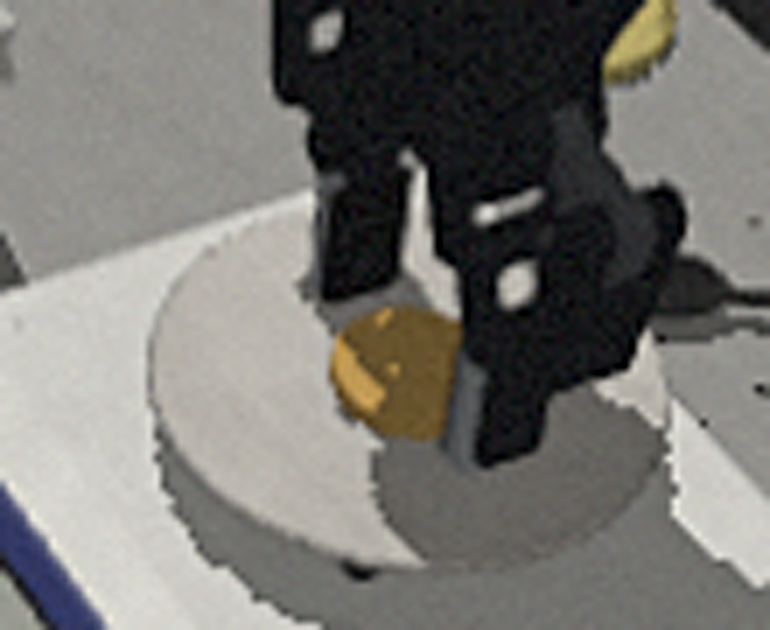

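Released: the disc lies flat on the pan at (279,279), with the pads clear on both sides. Retreating straight up.

Emit:
step_arm --pt "0 -10 0" --pt "0 -25 0" --pt "0 -50 0" --pt "0 -85 0" --pt "0 -120 0" --pt "0 -120 0" --pt "0 -120 60" --pt "0 -120 60" --pt "0 -120 60" --pt "0 -120 60" --spin '[0, 0, 0, 0, 0, 0, 0, 0, 0, 0]' --claw '[0.7, 0.7, 0.7, 0.7, 0.7, 0.7, 0.7, 0.7, 0.7, 0.7]'

```text
time_s: 15.18
ee_pos: [0.5612, -0.2565, 0.2048]
tcp_rot: [-1.572, 0.0, 1.43]
wrist_force: [-0.6, -0.7, 0.5]
grip_width: 0.703
```

```bash
python3 - <<'E'
from h import *
snap('side','d13');crop('d13',230,160,170,130,4.5,'d13c');snap('scene','s13');crop('s13',210,150,250,180,3.1,'s13c')
E
```

```text
(no output)
```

View pics/d13c.png

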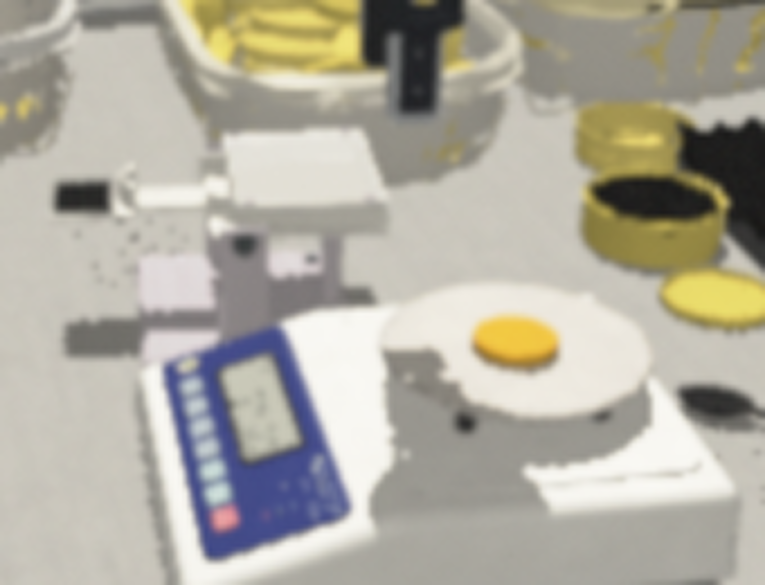

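View pics/s13c.png

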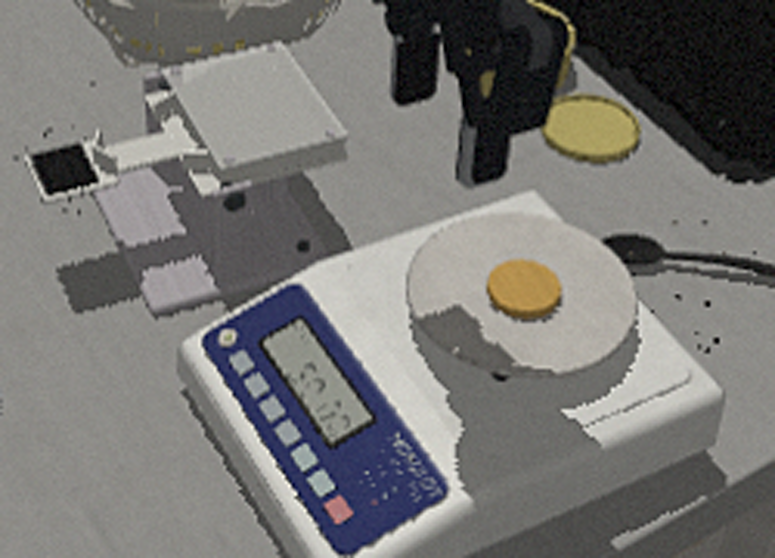

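The disc lies flat near the pan's centre: scene crop disc (524,288) against pan (522,294). The tray is level and the gripper is clear. Handing in.

```bash
python3 - <<'E'
from h import *
s,d=load('s13'),load('d13')
x,e=tri((s,(210+524/3.1,150+286/3.1)),(d,(230+515/4.5,160+339/4.5)));print(x*1000,np.array(e)*1000)
st=read_state();print(st['wrist_force'],np.abs(st['joint_velocities']).max())
sign_off()
E
```

```text
[ 621.44292832 -264.53942699   88.51991391] [0.42737576 0.42737576]
[1.06464184 0.16906441 0.0062087 ] 0.014684553966766057
the job is handed in; nothing more can be done
```

The weight is on the scale's pan and the job is handed in at about 15 s of the 45 s allowed. `sign_off()` gave no verdict.

- **Tipping:** I pressed the thumb plate down to its full tilt. The side view showed the weight in the V corner. I then let the tray level slowly, and the pictures showed the weight still seated in the corner.
- **Grasp:** My first grip held the disc with the fingertips about 16 mm below it. That would have hit the pan first, so I let go in the corner and gripped again 13 mm higher.
- **Placing:** I lowered until the fingertips touched the pan at about 10 N, eased off and opened. The disc's underside was an estimated 5 mm above the pan when I let go, so it fell that last bit. That is within the 20 mm limit.

**Final checks:**
- **Position:** The weight's top centre measured (621.4, -264.5, 88.5) mm, against a pan centre of about (621.6, -264.8) mm from the scene and side cameras. That is under 1 mm off horizontally.
- **State:** The weight looked flat, the tray level and the gripper clear.

**Disagreements:**
- **Heights:** Measured heights came out 2–3 mm below the task text (disc top 79.5 mm against 82 in the corner, and 88.5 against 92 on the pan).
- **Pan centre:** The wrist camera put it about 5 mm farther left, still well inside the 25 mm tolerance.

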